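# Load the tilting pick tray and tip it onto its catch

### The job

Stand the small spare carton from the counter in the level tray, in the lane of the carton of its own kind and behind it. Then press the tray's front edge gently down until the roller catch has it and it stays tipped by itself, so that everything in both lanes slides down against the front lip. Do not force the tray past its bumper, and leave the other things on the counter where they are.

Things in the scene. Friction and masses are not known exactly. Their poses are not given: they have to be found in the camera images.
- stand: Dark steel stand of the tray, fixed to the counter: base plate 275 x 176 mm, two side cheeks 140 mm high. Origin on the counter under the middle of the tray; x axis to the tray's back end (-x to its front lip), y across, z up. The hinge axis runs along y, 125 mm above the origin. Pushing on the tray or stand with more than 20 N bends the hinge
- tray (a joint): Tilt of the tray about its hinge, rad: 0 level (so at the start), growing as the front edge goes down. A return spring resists with about 1 to 5 N at the front edge and lifts the tray back to level, even loaded, if it is let go before the catch has it. The goods begin to slide at roughly 0.2 to 0.32
- catch_post (a point): Foot of the post under the tray's front that carries a roller catch. The catch's height was set by hand and is not measured: at some tilt from 0.3 to 0.5 its rollers resist, 2 to 4 N more at the front edge, then give way to nothing; 0.1 rad further (0.40 to 0.62) the tray lies on a rubber bumper, force climbing about 3 N per mm. There it is caught and stays: about 12 N is enough, 20 N too much
- tray_floor (a point): Middle of the top of the tray's floor, 14 mm above the hinge axis; tilts with the tray; axes as the stand's when level. Grey steel tray, 292 mm long inside (x -146 mm at the front lip, +146 mm at the back wall). A divider at y = 0 (4 mm thick) makes two lanes 62 mm wide, centred at y = +33 and -33 mm. Divider and side walls rise 12 mm above the floor, back wall 18, front lip 30
- tray_edge (a point): Middle of the top of the push edge: a flat ledge 38 mm deep (x), 136 mm wide (y), standing out forward from the top of the front lip, with a bead 2 mm high along its outer rim. Press here from above. When level it is 165 mm in front of and 44 mm above the hinge axis; it tilts with the tray (goes down 65 to 105 mm and hardly moves forward)
- carton_front_center (a point): Centre (half-way up) of the carton already in the tray: a plain brown card carton with blank paper label, 64 mm long (its own x), 52 mm wide (its own y), 56 mm high, about 60 to 120 g. It stands in one of the two lanes (either one), part-way down, long side along the lane
- tin_front_center (a point): Centre (half-way up) of the round metal tin already in the other lane: 56 mm across, 50 mm high, about 75 to 145 g
- carton_spare_center (a point): Centre (half-way up) of the spare carton standing on the counter in front of the tray, turned any way: a plain brown card carton with blank paper label, 64 mm long (its own x), 52 mm wide (its own y), 56 mm high, about 60 to 120 g. When setting it into a lane, hold it by its upper half so that the fingers clear the lane walls; the free length of lane behind the other carton is 130 mm or more
- tin_other: A second round tin like the one in the tray, standing on the counter. Not part of the job. Origin at the centre of its underside
- tape_roll: A roll of parcel tape lying flat, 96 mm across, 48 mm high. Not part of the job. Origin at the centre of its underside
- marker: A marker pen lying on the counter, 115 mm long, 15 mm thick. Not part of the job. Origin at the centre of its underside
- mug: A white mug, 80 mm across, 95 mm high. Not part of the job. Origin at the centre of its underside
- label_gun: A hand price-labelling gun lying on its side, 140 x 35 x 70 mm. Not part of the job. Origin at the centre of its underside
Not all that is in view belongs to the job. What is shaped like the part that bears carton_front_center but green or pink is not meant.

How it is judged:
By the outcome, as a careful person would: the job done as asked, in the order asked, and still so for the second after the job is handed in, with the robot touching nothing.
It also fails if it takes over 70 s, if anything falls off the work surface, if the arm or the gripper's body presses on something with over 40 N, if the wrist force passes 120 N, or if a joint passes its speed limit or range.

### The arm

A 7-joint arm with a two-finger parallel gripper is mounted at the origin on the work surface. World frame = base frame: x ahead of the robot, y to its left, z up, the work surface at z = 0. Lengths are in m, angles in rad, forces in N, time in s.
With the tool pointing down it reaches from about 0.35 to 0.9 m from the base axis. Payload 7.2 kg.
Tool frame: the origin (TCP) lies at the very end of the fingers, on their centre line; the grasp point (between the pads) lies 19 mm behind it; y points along the fingers, x is the direction in which the jaws open and shut, and the axes are right-handed (so a half turn about y gives the same grasp; the last joint's range is limited). The gripper opens to 88 mm and grips with 3 to 60 N. Pads are 20 mm wide; open, the fingers measure 115 mm over their backs; the gripper's body (75 mm by 178 mm) begins 61 mm behind the grasp point.
Start: joints at [-1.412, 0.411, -0.013, 1.596, 0.006, 1.134, -0.082], TCP at [0.141, 0.609, 0.223] pointing down, gripper open.
Joint ranges: [-2.95, 2.95], [-0.29, 1.99], [-1.47, 1.44], [0.14, 2.54], [-1.03, 4.17], [0.13, 1.85], [-2.86, 2.86]. Speed limits (rad/s): [2.39, 2.39, 3.01, 3.01, 3.14, 3.14, 3.14].

### API

Orientations are given as a unit quaternion [w, x, y, z].
In Python, from plant import ctrl, vision, job gives the robot as it stands. The module is installed in compiled form; this text tells all that it offers.
- The arm moves only by the tool play_rows, never from a script. Its arguments are lists of equal length, an entry for each row: "delta_pos": the shift along the tool's x, y, z in units of 200 mm (1.0 is 200 mm), a list of three; "spin": the turn about the tool's y in units of 0.5 rad (1.0 is 0.5 rad). A call has exactly 5 rows; each row is the pose to reach, as a shift and turn from the pose commanded when the call began, along the tool's axes at that moment; what a row does not reach only later rows make up. A row lasts 1/12 s, in which the tool goes at most 41.7 mm and 7.16 degrees, less where a joint would pass 70% of its speed; a pose out of reach is approached as far as the arm can. A call with a number of a shift or a turn outside -1 to 1 is refused whole. A call with a gripper value outside its range is refused whole. "gripper" is the closure, from -1 (fully open) to 1 (shut), set as the call begins (left out, the last holds). The fingers move at their own pace and stop on an object; "grip_force" is the grip in N (left out, the last holds). Time passes only in rows, so rows that repeat a pose let the fingers close, or fill a call up. It gives the time, the measured TCP pose, the force and the opening at its end, in the units of the state.
- ctrl.observe(): the state, without advancing time (a new reading comes with each control period).
- vision.capture(name): name is "scene" or "top" or "wrist"; returns a dict with "color" (400x640x3 uint8, red, green, blue), "depth" (400x640 float32, m along the optical axis (not along the pixel's ray), 0 where there is no reading), "mtx" (3x3 intrinsics, pixels), "eye" and "orientation" of the camera in the world. Camera axes: x right, y down, z forward; pixel columns grow to the right and rows downward; lengths in m; the calibration is good to about 2 mm. A picture is of the moment at which its call begins.
- job.close_job(): hands the job in, once; it reports no verdict.
The state is a dict: "time_s": time; "qpos": joint angles; "qvel": joint speeds; "joint_torque": joint torques, N m; "tcp_pos": TCP position; "orientation": TCP orientation; "ft_force": force on the tool from outside, world axes, zero at the start; "moment": the same for the moment, N m; "finger_gap": opening from 0.0 (shut) to 1.0 (fully open).
Only numpy, scipy, OpenCV 4.12 (cv2) and the standard library are available. Lean on these libraries where they do the work, as an engineer would, in place of code of your own. Each camera call takes 0.05 s, during which the arm holds its last target. There are 200 camera calls.

## Working session

There is one attempt and no reset: what is moved stays moved. The work goes in short steps, Python scripts to look and compute and a tool call to move; the robot and the scene stay as the last step left them, time stands still between calls to the robot, and variables do not carry over. Pictures are saved under pics/ and viewed, about 8 in all and at most 12, crops included, and the job is handed in when it is done.

Besides the shell and the picture viewer there is one more tool, called in YAML: its name, and indented under it one key for each argument. play_rows: Moves the arm, as the interface text tells. Shifts and turns lie within -1 to 1; 1 stands for 200 mm of shift or 0.5 rad of turn. Its arguments: {"type":"object","properties":{"delta_pos":{"type":"array"},"spin":{"type":"array"},"gripper":{"type":"number"},"grip_force":{"type":"number"}},"required":["delta_pos","spin"]}

```bash
mkdir -p pics
cat > h.py <<'E'
import numpy as np, cv2
from scipy.spatial.transform import Rotation as R
from plant import ctrl, vision, job
def rot(q): return R.from_quat([q[1],q[2],q[3],q[0]]).as_matrix()
def cap(n):
    c=vision.capture(n); np.savez(f'{n}.npz',**c); return c
def cloud(c):
    d=c['depth']; K=c['mtx']; v,u=np.mgrid[:d.shape[0],:d.shape[1]]
    p=np.stack([(u-K[0,2])/K[0,0]*d,(v-K[1,2])/K[1,1]*d,d],-1)
    w=p@rot(c['orientation']).T+c['eye']; w[d==0]=np.nan; return w
def save(n,im): cv2.imwrite(f'pics/{n}.png',cv2.cvtColor(im,cv2.COLOR_RGB2BGR))
def toolmove(target): # world shift -> tool units
    s=ctrl.observe(); M=rot(s['orientation']); return M.T@(np.array(target)-s['tcp_pos'])/0.2
E
python3 - <<'E'
from h import *
for n in('top','scene'):
    c=cap(n); save(n+'0',c['color']); print(n,c['eye'],c['orientation'],c['mtx'].tolist())
s=ctrl.observe(); print(s); print(rot(s['orientation']))
E
```

```text
top [0.43117501 0.03312953 1.12740517] [ 0.03295776 -0.69970861  0.71313415 -0.02759232] [[376.4702628852254, 0.0, 318.9722738719846], [0.0, 376.4702628852254, 201.08798062321026], [0.0, 0.0, 1.0]]
scene [ 1.10286424 -0.79113078  1.09036134] [-0.37124891  0.88006835  0.26994131 -0.12159617] [[520.2748896558503, 0.0, 321.5583658520891], [0.0, 520.2748896558503, 202.0163082497199], [0.0, 0.0, 1.0]]
{'time_s': 0.1, 'qpos': array([-1.41224434,  0.41180257, -0.01269806,  1.59694971,  0.00562152,
        1.13429144, -0.08220352]), 'qvel': array([-0.00025619, -0.0016494 ,  0.00065056, -0.0014003 ,  0.00086662,
       -0.00044735, -0.00125741]), 'joint_torque': array([ 3.14341451e-03, -5.89101577e+01,  6.43956978e-01, -2.91716462e+01,
       -5.38017880e-02,  1.44376318e-02,  3.52411450e-05]), 'tcp_pos': array([0.14045995, 0.60855249, 0.22190841]), 'orientation': array([-0.55300779,  0.55369755,  0.43986523, -0.4405905 ]), 'ft_force': array([-0.33909124, -0.1647985 , -0.45656742]), 'moment': array([ 0.00853433, -0.01761454,  0.01366809]), 'finger_gap': 1.001267981026571}
[[ 2.24797182e-01 -1.95348618e-04 -9.74405557e-01]
 [ 9.74404556e-01 -1.40193488e-03  2.24797232e-01]
 [-1.40996697e-03 -9.99998998e-01 -1.24802427e-04]]
```

View pics/top0.png

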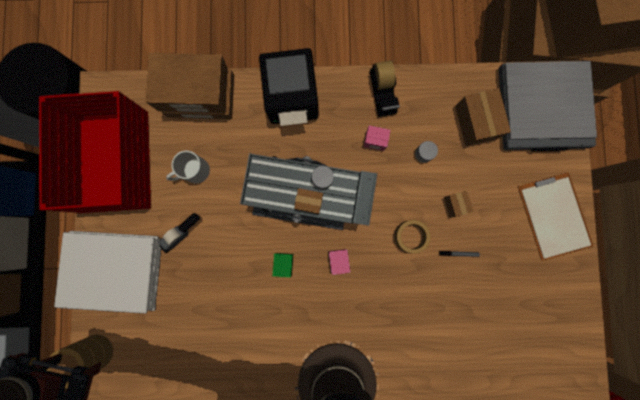

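View pics/scene0.png

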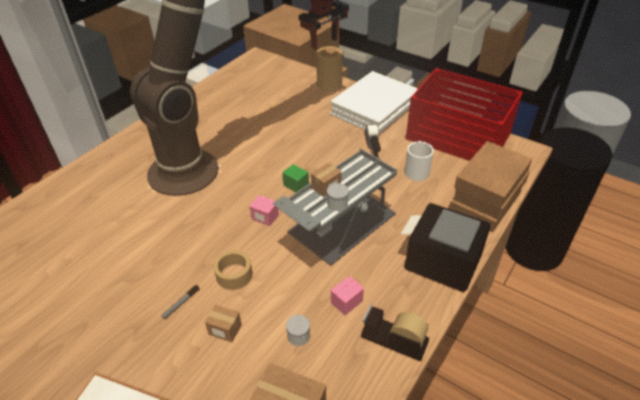

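The top view has robot base at the bottom (340,380) and the tray at about (310,190) with its push edge on the right (365,197). The brown carton in it is at (309,202), the tin at (322,177), and the spare carton at (458,205). The pink and green boxes are decoys.

Run:
```python
from h import *
c=dict(np.load('top.npz')); W=cloud(c); col=c['color']
def rect(m,name):
    P=W[m]; P=P[~np.isnan(P[:,0])]
    r=cv2.minAreaRect((P[:,:2]*1000).astype(np.float32)); print(name,len(P),np.round(r[0],1),np.round(r[1],1),round(r[2],1),'med z',np.round(np.median(P[:,2])*1000,1),'mean',np.round(P.mean(0)*1000,1)); return r
v,u=np.mgrid[:400,:640]
def box(u0,u1,v0,v1): return (u>=u0)&(u<u1)&(v>=v0)&(v<v1)
z=W[...,2]
rect(box(440,475,185,222)&(z>.045)&(z<.07),'spare top')
rect(box(290,330,183,216)&(z>.18)&(z<.21),'carton top')
rect(box(305,336,160,192)&(z>.18)&(z<.21),'tin top')
rect(box(345,385,160,235)&(z>.155)&(z<.18),'ledge')
rect(box(230,385,145,235)&(z>.125)&(z<.21),'tray all')
rect(box(230,385,145,235)&(z>.125)&(z<.147),'floor')
for n,b in (('tape',(390,432,215,255)),('tin',(415,442,138,166)),('mug',(165,212,148,188)),('pink',(360,395,122,154)),('pink2',(325,355,245,280)),('green',(268,298,250,280)),('marker',(435,485,245,262))):
    rect(box(*b)&(z>.008),n)
s=cv2.resize(col[120:290,225:495],None,fx=2.9,fy=2.9,interpolation=cv2.INTER_CUBIC); save('topcrop',s)
```

```text
spare top 436 [ 508.6 -362.1] [64.  53.5] 13.1 med z 55.7 mean [ 508.2 -361.    55.5]
carton top 613 [525.6  58.6] [76.5 80.3] 77.6 med z 194.9 mean [517.2  63.4 194.3]
tin top 393 [563.1  35. ] [54.9 76.9] 68.6 med z 189.0 mean [572.   32.3 189. ]
ledge 890 [519.2 -76.5] [ 42.3 136. ] 79.2 med z 169.0 mean [519.1 -75.9 168.9]
tray all 6985 [546.9  68.9] [338.2 179.8] 79.2 med z 140.8 mean [546.2  69.  151.4]
floor 4456 [550.5  87.8] [293.1 179.8] 79.4 med z 139.2 mean [552.4  95.  139.1]
tape 554 [ 417.7 -224.5] [94.6 93.9] 89.5 med z 46.7 mean [ 417.  -224.3   41.6]
tin 355 [ 664.9 -277. ] [53.4 55.1] 43.2 med z 49.3 mean [ 662.3 -273.1   45. ]
mug 797 [629.1 423.3] [104.7  79.5] 86.4 med z 61.0 mean [626.8 416.7  58.8]
pink 493 [ 708.5 -131.2] [64.2 53.9] 77.5 med z 55.6 mean [ 704.5 -129.3   51.4]
pink2 439 [349.4 -12. ] [64.5 51.9] 6.1 med z 56.2 mean [350.3 -11.7  55.3]
green 471 [342.9 149.6] [52.  64.9] 86.0 med z 56.0 mean [344.  148.3  53.7]
marker 190 [ 364.5 -365. ] [114.2  14.7] 88.1 med z 12.7 mean [ 364.4 -363.    12.8]
```

View pics/topcrop.png

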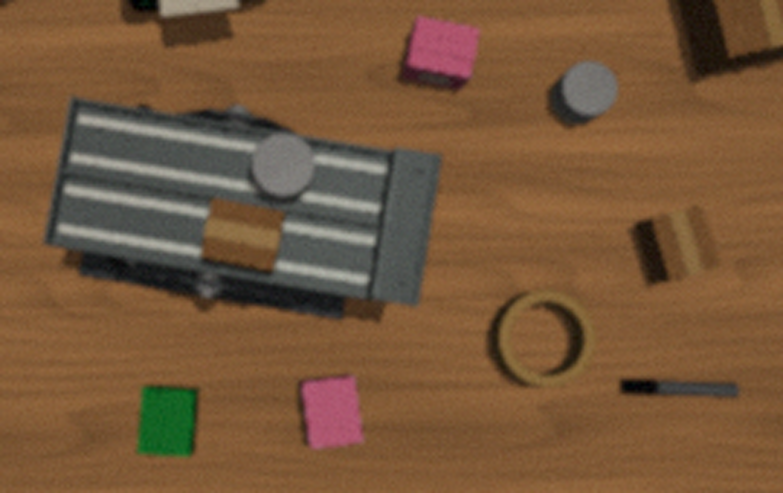

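Measurements agree with the given sizes: spare 64×53.5 mm, top at 56 mm, long axis at 13°. The tray's +x axis points at 79.2° and its origin is about (550,86). The carton is in the y=+33 lane and the tin in the other. Next I plan the moves.

```bash
cat >> h.py <<'E'
def plan(wps, start=None):
    """wps: (x,y,z mm, psi deg). prints per-call shift (units) and spin."""
    s=ctrl.observe(); M=rot(s['orientation'])
    cur=np.array([*(s['tcp_pos']*1000),np.degrees(np.arctan2(M[1,0],M[0,0]))]) if start is None else np.array(start,float)
    print('now',np.round(cur,1),'tilt',np.round(M[:,1],3),'F',np.round(s['ft_force'],2),'gap',round(s['finger_gap'],3),'t',round(s['time_s'],2))
    for w in wps:
        w=np.array(w,float); d=w-cur; n=int(np.ceil(max(np.linalg.norm(d[:3])/195,abs(d[3])/28.6,1e-9)))
        for _ in range(n):
            p=np.radians(cur[3]); st=d/n
            t=np.array([np.cos(p)*st[0]+np.sin(p)*st[1],-st[2],-np.sin(p)*st[0]+np.cos(p)*st[1]])/200
            sp=-np.radians(st[3])/.5; print(np.round(t,3),'spin',round(sp,3)); cur=cur+st
        print('->',np.round(cur,1))
E
python3 - <<'E'
from h import *
plan([(450,200,300,5),(508.5,-362,300,-76.9),(508.5,-362,120,-76.9)])
E
```

```text
now [140.5 608.6 221.9  77. ] tilt [-0.    -0.001 -1.   ] F [-0.34 -0.16 -0.46] gap 1.001 t 0.1
[-0.548 -0.13  -0.656] spin 0.838
[-0.233 -0.13  -0.822] spin 0.838
[ 0.121 -0.13  -0.846] spin 0.838
-> [450. 200. 300.   5.]
[ 0.015 -0.    -0.942] spin 0.953
[ 0.446 -0.    -0.83 ] spin 0.953
[ 0.776 -0.    -0.533] spin 0.953
-> [ 508.5 -362.   300.   -76.9]
[0.  0.9 0. ] spin -0.0
-> [ 508.5 -362.   120.   -76.9]
```

play_rows:
  delta_pos:
    - [-0.11, -0.03, -0.13]
    - [-0.22, -0.06, -0.26]
    - [-0.33, -0.08, -0.39]
    - [-0.44, -0.1, -0.52]
    - [-0.55, -0.13, -0.66]
  spin: [0.17, 0.34, 0.5, 0.67, 0.84]
  gripper: -1

```text
time_s: 0.52
tcp_pos: [0.2446, 0.4704, 0.2482]
orientation: [-0.633, 0.634, 0.314, -0.314]
ft_force: [0.1, -0.3, 0.0]
finger_gap: 1.0
```

play_rows:
  delta_pos:
    - [-0.05, -0.03, -0.16]
    - [-0.1, -0.06, -0.33]
    - [-0.14, -0.08, -0.49]
    - [-0.19, -0.1, -0.66]
    - [-0.23, -0.13, -0.82]
  spin: [0.17, 0.34, 0.5, 0.67, 0.84]

```text
time_s: 0.93
tcp_pos: [0.3482, 0.3345, 0.2745]
orientation: [-0.685, 0.685, 0.175, -0.175]
ft_force: [0.3, 1.1, -0.6]
finger_gap: 1.003
```

play_rows:
  delta_pos:
    - [0.02, -0.03, -0.17]
    - [0.05, -0.06, -0.34]
    - [0.07, -0.08, -0.51]
    - [0.1, -0.1, -0.68]
    - [0.12, -0.13, -0.85]
  spin: [0.17, 0.34, 0.5, 0.67, 0.84]

```text
time_s: 1.35
tcp_pos: [0.4512, 0.1977, 0.3006]
orientation: [-0.707, 0.707, 0.028, -0.028]
ft_force: [0.4, 0.2, -0.5]
finger_gap: 0.999
```

Tracks well. Next leg.

play_rows:
  delta_pos:
    - [0.0, 0, -0.19]
    - [0.0, 0, -0.38]
    - [0.01, 0, -0.57]
    - [0.01, 0, -0.75]
    - [0.015, 0, -0.94]
  spin: [0.19, 0.38, 0.57, 0.76, 0.95]

```text
time_s: 1.77
tcp_pos: [0.469, 0.0106, 0.3005]
orientation: [0.693, -0.693, 0.139, -0.139]
ft_force: [1.2, 0.9, 0.2]
finger_gap: 1.004
```

play_rows:
  delta_pos:
    - [0.09, 0, -0.17]
    - [0.18, 0, -0.33]
    - [0.27, 0, -0.5]
    - [0.36, 0, -0.66]
    - [0.45, 0, -0.83]
  spin: [0.19, 0.38, 0.57, 0.76, 0.95]

```text
time_s: 2.18
tcp_pos: [0.4892, -0.177, 0.3007]
orientation: [0.641, -0.641, 0.298, -0.298]
ft_force: [0.4, -0.0, 0.2]
finger_gap: 1.003
```

play_rows:
  delta_pos:
    - [0.16, 0, -0.11]
    - [0.31, 0, -0.21]
    - [0.47, 0, -0.32]
    - [0.62, 0, -0.43]
    - [0.78, 0, -0.53]
  spin: [0.19, 0.38, 0.57, 0.76, 0.95]

```text
time_s: 2.6
tcp_pos: [0.5093, -0.3647, 0.3002]
orientation: [0.553, -0.553, 0.441, -0.44]
ft_force: [0.7, -0.4, 1.3]
finger_gap: 1.001
```

Run:
```python
from h import *
c=cap('wrist'); save('w1',c['color']); W=cloud(c); z=W[...,2]
m=(z>.05)&(z<.062)&(abs(W[...,0]-.508)<.07)&(abs(W[...,1]+.362)<.07); P=W[m]
print(cv2.minAreaRect((P[:,:2]*1000).astype(np.float32)),np.median(P[:,2]))
plan([(508.6,-362,150,-76.9),(508.6,-362,24,-76.9)])
```

```text
((508.6797790527344, -363.136962890625), (64.85074615478516, 51.436187744140625), 13.782370567321777) 0.05611844055347326
now [ 507.9 -371.7  299.5  -77.8] tilt [-0.002 -0.005 -1.   ] F [-2.47 -0.57  1.7 ] gap 1.003 t 2.65
[-0.047  0.748  0.014] spin -0.032
-> [ 508.6 -362.   150.   -76.9]
[0.   0.63 0.  ] spin -0.0
-> [ 508.6 -362.    24.   -76.9]
```

View pics/w1.png

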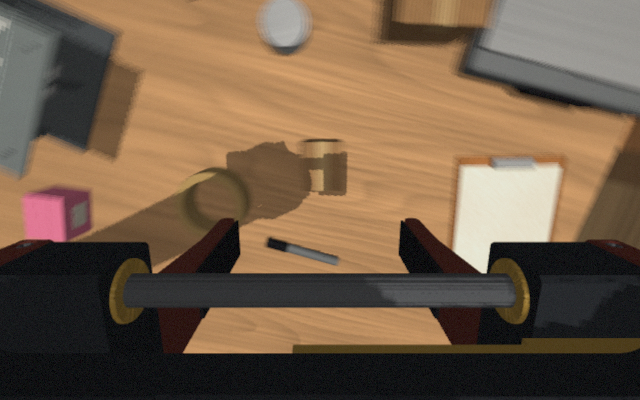

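The wrist view shows the spare carton at (325,168), centred between the fingers. Its measured rectangle agrees with the top view, at (508.6,-362.6) and 13.4°. I'll descend partway and then correct.

play_rows:
  delta_pos:
    - [0, 0.2, 0]
    - [0, 0.4, 0]
    - [0, 0.6, 0]
    - [0, 0.75, 0]
    - [0, 0.75, 0]
  spin: [0, 0, 0, 0, 0]

```text
time_s: 3.07
tcp_pos: [0.507, -0.36, 0.1443]
orientation: [-0.554, 0.555, -0.443, 0.436]
ft_force: [-0.1, 1.8, 0.6]
finger_gap: 1.003
```

play_rows:
  delta_pos:
    - [0, 0, 0]
    - [0, 0, 0]
    - [0, 0, 0]
    - [0, 0, 0]
    - [0, 0, 0]
  spin: [0, 0, 0, 0, 0]

```text
time_s: 3.48
tcp_pos: [0.5105, -0.3635, 0.1523]
orientation: [0.554, -0.554, 0.438, -0.44]
ft_force: [0.7, -0.5, 0.2]
finger_gap: 1.003
```

Run:
```python
from h import *
plan([(508.6,-362.6,24,-76.6)])
```

```text
now [ 510.5 -363.5  152.3  -76.8] tilt [ 0.002 -0.001 -1.   ] F [ 0.69 -0.51  0.19] gap 1.003 t 3.48
[-0.006  0.641 -0.008] spin -0.008
-> [ 508.6 -362.6   24.   -76.6]
```

play_rows:
  delta_pos:
    - [-0.005, 0.13, -0.005]
    - [-0.005, 0.26, -0.005]
    - [-0.005, 0.39, -0.005]
    - [-0.005, 0.52, -0.005]
    - [-0.005, 0.635, -0.005]
  spin: [0, 0, 0, 0, 0]

```text
time_s: 3.9
tcp_pos: [0.509, -0.3621, 0.023]
orientation: [0.554, -0.554, 0.439, -0.44]
ft_force: [0.3, 0.1, -0.2]
finger_gap: 0.994
```

play_rows:
  delta_pos:
    - [0, 0, 0]
    - [0, 0, 0]
    - [0, 0, 0]
    - [0, 0, 0]
    - [0, 0, 0]
  spin: [0, 0, 0, 0, 0]

```text
time_s: 4.32
tcp_pos: [0.5095, -0.3629, 0.0254]
orientation: [0.554, -0.554, 0.438, -0.44]
ft_force: [-0.1, 0.1, 1.0]
finger_gap: 0.996
```

play_rows:
  delta_pos:
    - [0, 0, 0]
    - [0, 0, 0]
    - [0, 0, 0]
    - [0, 0, 0]
    - [0, 0, 0]
  spin: [0, 0, 0, 0, 0]
  gripper: 1
  grip_force: 12

```text
time_s: 4.73
tcp_pos: [0.5085, -0.3623, 0.0237]
orientation: [0.554, -0.554, 0.439, -0.439]
ft_force: [-0.2, 0.1, 0.1]
finger_gap: 0.659
```

play_rows:
  delta_pos:
    - [0, 0, 0]
    - [0, 0, 0]
    - [0, 0, 0]
    - [0, 0, 0]
    - [0, 0, 0]
  spin: [0, 0, 0, 0, 0]

```text
time_s: 5.15
tcp_pos: [0.5085, -0.3623, 0.0236]
orientation: [-0.554, 0.554, -0.439, 0.439]
ft_force: [-0.8, 0.7, 0.4]
finger_gap: 0.59
```

Gripped: 0.59 × 88 mm = 52 mm. Now plan the lift and carry, and refine the front carton from the saved top image.

Run:
```python
from h import *
c=dict(np.load('top.npz')); W=cloud(c); hsv=cv2.cvtColor(c['color'],cv2.COLOR_RGB2HSV); z=W[...,2]
v,u=np.mgrid[:400,:640]
m=(u>285)&(u<335)&(v>183)&(v<218)&(hsv[...,1]>70)&(z>.185)&(z<.205)
P=W[m]; r=cv2.minAreaRect((P[:,:2]*1000).astype(np.float32)); print(r,m.sum())
a=np.radians(79.2); ex=np.array([np.cos(a),np.sin(a)]); ey=np.array([-ex[1],ex[0]]); O=np.array([550.1,85.6])
d=np.array(r[0])-O; print('carton in tray',d@ex,d@ey)
t=O+82*ex+33*ey; print('target',t)
T=(z>.13)&(z<.215)&(u>230)&(u<385)&(v>145)&(v<235)
q=(W[T][:,:2]*1000-O); print('tray extents x',np.percentile(q@ex,[.3,99.7]),'y',np.percentile(q@ey,[.3,99.7]))
for zz in ((.148,.156),):  # wall tops
    w=(z>zz[0])&(z<zz[1])&T; q=W[w][:,:2]*1000-O; y=q@ey; print(np.histogram(y,bins=np.arange(-76,77,4)))
plan([(508.6,-362.4,300,-76.9),(*t,300,-10.8),(*t,190,-10.8)])
```

```text
((512.9185791015625, 67.57498168945312), (64.33002471923828, 51.74466323852539), 77.65840148925781) 534
carton in tray -24.67284920671571 33.145284086050374
target [533.04978852 172.33113794]
tray extents x [-184.80143472  151.02216348] y [-79.67141282  81.1313094 ]
(array([  0,   0, 136,  33,   3,   4,   2,   1,   2,   3,   2,   2,   2,
         4,   4,   1,   2,   8,  76, 102,   4,   4,   3,   2,   3,   4,
         2,   1,   3,   2,   3,   3,   1,   6,   1, 156,  14,   0]), array([-76, -72, -68, -64, -60, -56, -52, -48, -44, -40, -36, -32, -28,
       -24, -20, -16, -12,  -8,  -4,   0,   4,   8,  12,  16,  20,  24,
        28,  32,  36,  40,  44,  48,  52,  56,  60,  64,  68,  72,  76]))
now [ 508.5 -362.3   23.6  -76.8] tilt [-0. -0. -1.] F [-0.76  0.65  0.44] gap 0.59 t 5.15
[ 0.    -0.691  0.   ] spin 0.001
[ 0.    -0.691  0.   ] spin 0.001
-> [ 508.6 -362.4  300.   -76.9]
[-0.859 -0.     0.242] spin -0.769
[-0.705 -0.     0.546] spin -0.769
[-0.449 -0.     0.771] spin -0.769
-> [533.  172.3 300.  -10.8]
[0.   0.55 0.  ] spin -0.0
-> [533.  172.3 190.  -10.8]
```

play_rows:
  delta_pos:
    - [0, -0.1, 0]
    - [0, -0.23, 0]
    - [0, -0.39, 0]
    - [0, -0.54, 0]
    - [0, -0.69, 0]
  spin: [0, 0, 0, 0, 0]

```text
time_s: 5.57
tcp_pos: [0.5081, -0.3622, 0.1628]
orientation: [-0.554, 0.554, -0.44, 0.439]
ft_force: [0.9, -0.2, -1.1]
finger_gap: 0.594
```

play_rows:
  delta_pos:
    - [0, -0.15, 0]
    - [0, -0.3, 0]
    - [0, -0.45, 0]
    - [0, -0.6, 0]
    - [0, -0.69, 0]
  spin: [0, 0, 0, 0, 0]

```text
time_s: 5.98
tcp_pos: [0.5087, -0.363, 0.3028]
orientation: [0.554, -0.554, 0.439, -0.44]
ft_force: [-0.2, -0.2, -0.5]
finger_gap: 0.596
```

play_rows:
  delta_pos:
    - [-0.13, 0, 0.04]
    - [-0.31, 0, 0.09]
    - [-0.49, 0, 0.14]
    - [-0.67, 0, 0.19]
    - [-0.86, 0, 0.24]
  spin: [-0.12, -0.28, -0.44, -0.61, -0.77]

```text
time_s: 6.4
tcp_pos: [0.5156, -0.1825, 0.2995]
orientation: [-0.628, 0.628, -0.324, 0.324]
ft_force: [0.5, 0.5, -0.4]
finger_gap: 0.595
```

play_rows:
  delta_pos:
    - [-0.14, 0, 0.11]
    - [-0.28, 0, 0.22]
    - [-0.42, 0, 0.33]
    - [-0.56, 0, 0.44]
    - [-0.7, 0, 0.55]
  spin: [-0.15, -0.31, -0.46, -0.62, -0.77]

```text
time_s: 6.82
tcp_pos: [0.5247, -0.0044, 0.2997]
orientation: [0.679, -0.679, 0.198, -0.198]
ft_force: [1.0, 0.9, -1.1]
finger_gap: 0.592
```

play_rows:
  delta_pos:
    - [-0.09, 0, 0.16]
    - [-0.19, 0, 0.32]
    - [-0.29, 0, 0.5]
    - [-0.38, 0, 0.66]
    - [-0.45, 0, 0.77]
  spin: [-0.16, -0.33, -0.5, -0.66, -0.77]

```text
time_s: 7.23
tcp_pos: [0.5321, 0.1762, 0.2993]
orientation: [0.705, -0.704, 0.063, -0.063]
ft_force: [0.0, 0.8, -0.9]
finger_gap: 0.591
```

play_rows:
  delta_pos:
    - [0, 0, 0]
    - [0, 0, 0]
    - [0, 0, 0]
    - [0, 0, 0]
    - [0, 0, 0]
  spin: [0, 0, 0, 0, 0]

```text
time_s: 7.65
tcp_pos: [0.533, 0.1703, 0.2999]
orientation: [-0.704, 0.704, -0.067, 0.067]
ft_force: [0.0, 0.5, -0.0]
finger_gap: 0.589
```

Run:
```python
from h import *
plan([(533,172.3,200,-10.8),(533,172.3,164,-10.8)])
```

```text
now [533.  170.3 299.9 -10.8] tilt [ 0. -0. -1.] F [ 0.    0.46 -0.01] gap 0.589 t 7.65
[-0.002  0.499  0.01 ] spin -0.001
-> [533.  172.3 200.  -10.8]
[0.   0.18 0.  ] spin -0.0
-> [533.  172.3 164.  -10.8]
```

play_rows:
  delta_pos:
    - [0, 0.1, 0.005]
    - [0, 0.23, 0.005]
    - [0, 0.35, 0.005]
    - [0, 0.45, 0.005]
    - [0, 0.5, 0.005]
  spin: [0, 0, 0, 0, 0]

```text
time_s: 8.07
tcp_pos: [0.5319, 0.1717, 0.1975]
orientation: [-0.703, 0.705, -0.067, 0.066]
ft_force: [-0.1, 0.6, -1.1]
finger_gap: 0.594
```

play_rows:
  delta_pos:
    - [0, 0.04, 0]
    - [0, 0.08, 0]
    - [0, 0.12, 0]
    - [0, 0.15, 0]
    - [0, 0.175, 0]
  spin: [0, 0, 0, 0, 0]

```text
time_s: 8.48
tcp_pos: [0.5331, 0.1732, 0.1645]
orientation: [0.704, -0.704, 0.066, -0.066]
ft_force: [-0.9, -0.6, -0.2]
finger_gap: 0.596
```

play_rows:
  delta_pos:
    - [0, 0.005, 0]
    - [0, 0.005, 0]
    - [0, 0.005, 0]
    - [0, 0.005, 0]
    - [0, 0.005, 0]
  spin: [0, 0, 0, 0, 0]

```text
time_s: 8.9
tcp_pos: [0.5331, 0.1732, 0.164]
orientation: [0.704, -0.704, 0.065, -0.066]
ft_force: [0.1, -0.1, -1.9]
finger_gap: 0.592
```

Run:
```python
from h import *
c=cap('scene'); save('s1',cv2.resize(c['color'][110:270,240:440],None,fx=3.5,fy=3.5))
plan([(533,172.3,163,-10.8)])
```

```text
now [533.1 173.2 164.  -10.7] tilt [ 0.001  0.    -1.   ] F [-0.3  -0.66 -1.09] gap 0.591 t 8.95
[ 0.     0.005 -0.005] spin 0.005
-> [533.  172.3 163.  -10.8]
```

View pics/s1.png

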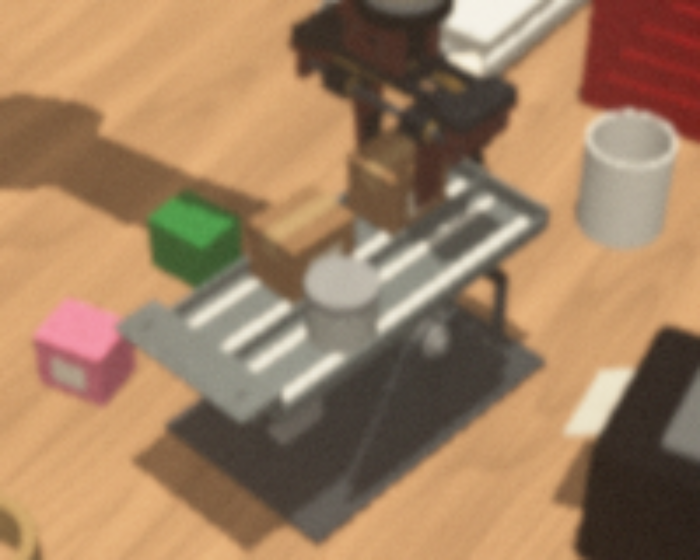

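The carton hangs in the right lane behind the first one (crop 385,190), with the fingers above the walls. I'll lower it the last millimetre, release and rise.

play_rows:
  delta_pos:
    - [0, 0.005, 0]
    - [0, 0.005, 0]
    - [0, 0.005, 0]
    - [0, 0.005, 0]
    - [0, 0.005, 0]
  spin: [0, 0, 0, 0, 0]

```text
time_s: 9.37
tcp_pos: [0.5329, 0.1731, 0.1626]
orientation: [-0.704, 0.704, -0.066, 0.066]
ft_force: [0.2, -0.0, -1.2]
finger_gap: 0.593
```

play_rows:
  delta_pos:
    - [0, 0, 0]
    - [0, 0, 0]
    - [0, 0, 0]
    - [0, 0, 0]
    - [0, 0, 0]
  spin: [0, 0, 0, 0, 0]
  gripper: -1

```text
time_s: 9.78
tcp_pos: [0.5329, 0.1731, 0.1627]
orientation: [0.704, -0.704, 0.066, -0.066]
ft_force: [-0.5, 0.1, -0.2]
finger_gap: 0.929
```

play_rows:
  delta_pos:
    - [0, 0, 0]
    - [0, 0, 0]
    - [0, -0.05, 0]
    - [0, -0.15, 0]
    - [0, -0.25, 0]
  spin: [0, 0, 0, 0, 0]

```text
time_s: 10.2
tcp_pos: [0.5325, 0.1728, 0.2134]
orientation: [-0.704, 0.704, -0.066, 0.065]
ft_force: [-0.0, -0.1, 0.3]
finger_gap: 0.998
```

play_rows:
  delta_pos:
    - [0, -0.15, 0]
    - [0, -0.3, 0]
    - [0, -0.45, 0]
    - [0, -0.6, 0]
    - [0, -0.6, 0]
  spin: [0, 0, 0, 0, 0]

```text
time_s: 10.62
tcp_pos: [0.5352, 0.1732, 0.3393]
orientation: [0.706, -0.702, 0.063, -0.069]
ft_force: [0.1, 0.3, 0.2]
finger_gap: 0.999
```

Run:
```python
from h import *
plan([(517.5,-85,310,-10.8),(517.5,-85,200,-10.8)])
```

```text
now [535.2 173.2 339.3 -10.7] tilt [ 0.008  0.004 -1.   ] F [0.06 0.28 0.25] gap 0.999 t 10.62
[ 0.076  0.073 -0.642] spin 0.002
[ 0.077  0.073 -0.642] spin 0.002
-> [517.5 -85.  310.  -10.8]
[0.   0.55 0.  ] spin -0.0
-> [517.5 -85.  200.  -10.8]
```

play_rows:
  delta_pos:
    - [0.01, 0.01, -0.1]
    - [0.03, 0.03, -0.24]
    - [0.05, 0.04, -0.38]
    - [0.07, 0.06, -0.52]
    - [0.08, 0.07, -0.65]
  spin: [0, 0, 0, 0, 0]
  gripper: 1
  grip_force: 10

```text
time_s: 11.03
tcp_pos: [0.5242, 0.0406, 0.3187]
orientation: [-0.704, 0.704, -0.066, 0.066]
ft_force: [0.1, 0.7, 0.0]
finger_gap: 0.657
```

play_rows:
  delta_pos:
    - [0.01, 0.01, -0.15]
    - [0.03, 0.03, -0.3]
    - [0.05, 0.04, -0.45]
    - [0.07, 0.06, -0.58]
    - [0.08, 0.07, -0.65]
  spin: [0, 0, 0, 0, 0]

```text
time_s: 11.45
tcp_pos: [0.5154, -0.0921, 0.305]
orientation: [-0.704, 0.704, -0.067, 0.067]
ft_force: [-0.5, -0.7, -0.7]
finger_gap: 0.281
```

play_rows:
  delta_pos:
    - [0, 0, 0]
    - [0, 0, 0]
    - [0, 0, 0]
    - [0, 0, 0]
    - [0, 0, 0]
  spin: [0, 0, 0, 0, 0]

```text
time_s: 11.87
tcp_pos: [0.5165, -0.0869, 0.3047]
orientation: [0.704, -0.704, 0.065, -0.065]
ft_force: [-0.2, 0.6, -0.2]
finger_gap: 0.007
```

```bash
cat >> h.py <<'E'
def goods(c):
    W=cloud(c); hsv=cv2.cvtColor(c['color'],cv2.COLOR_RGB2HSV); v,u=np.mgrid[:400,:640]
    a=np.radians(79.2); ex=np.array([np.cos(a),np.sin(a)]); ey=np.array([-ex[1],ex[0]]); O=np.array([550.1,85.6])
    q=W[...,:2]*1000-O; X=q@ex; Y=q@ey; return W,X,Y,hsv
E
python3 - <<'E'
from h import *
c=cap('top'); W,X,Y,hsv=goods(c); z=W[...,2]
m=((z>.185)&(z<.21)&(abs(X)<150)&(Y>2)&(Y<70)&(hsv[...,1]>70)).astype(np.uint8)
n,l=cv2.connectedComponents(m)
for i in range(1,n):
    k=l==i
    if k.sum()>80: print(k.sum(),cv2.minAreaRect(np.stack([X[k],Y[k]],1).astype(np.float32)),np.median(z[k]))
plan([(516.7,-89.2,185,-10.8),(516.7,-89.2,172,-10.8)])
E
```

```text
537 ((83.67570495605469, 33.87653350830078), (64.65148162841797, 51.925601959228516), 0.6544778347015381) 0.19532654757981371
534 ((-24.77254867553711, 33.21015167236328), (51.78121566772461, 64.09581756591797), 88.65364837646484) 0.19508211480648874
now [516.5 -87.1 304.7 -10.5] tilt [ 0.  0. -1.] F [0.06 0.82 0.44] gap 0.006 t 11.92
[ 0.003  0.598 -0.01 ] spin 0.009
-> [516.7 -89.2 185.  -10.8]
[0.    0.065 0.   ] spin -0.0
-> [516.7 -89.2 172.  -10.8]
```

The spare stands upright in the lane: x=84, y=34, aligned to 0.7°, behind the first carton at x=-25. Moving down to the edge.

play_rows:
  delta_pos:
    - [0, 0.12, -0.01]
    - [0, 0.27, -0.01]
    - [0, 0.42, -0.01]
    - [0, 0.54, -0.01]
    - [0, 0.6, -0.01]
  spin: [0.01, 0.01, 0.01, 0.01, 0.01]

```text
time_s: 12.33
tcp_pos: [0.5145, -0.0892, 0.1818]
orientation: [-0.704, 0.704, -0.068, 0.066]
ft_force: [-0.1, -0.3, -0.4]
finger_gap: 0.006
```

play_rows:
  delta_pos:
    - [0, 0, 0]
    - [0, 0, 0]
    - [0, 0.01, 0]
    - [0, 0.02, 0]
    - [0, 0.02, 0]
  spin: [0, 0, 0, 0, 0]

```text
time_s: 12.75
tcp_pos: [0.5164, -0.0901, 0.1812]
orientation: [0.704, -0.704, 0.067, -0.068]
ft_force: [-0.6, -0.5, -0.4]
finger_gap: 0.009
```

play_rows:
  delta_pos:
    - [0, 0.01, 0]
    - [0, 0.02, 0]
    - [0, 0.03, 0]
    - [0, 0.04, 0]
    - [0, 0.05, 0]
  spin: [0, 0, 0, 0, 0]

```text
time_s: 13.17
tcp_pos: [0.5159, -0.0903, 0.1705]
orientation: [-0.704, 0.704, -0.067, 0.067]
ft_force: [-1.5, -0.9, 2.9]
finger_gap: 0.006
```

play_rows:
  delta_pos:
    - [0, 0.01, 0]
    - [0, 0.02, 0]
    - [0, 0.03, 0]
    - [0, 0.04, 0]
    - [0, 0.05, 0]
  spin: [0, 0, 0, 0, 0]

```text
time_s: 13.58
tcp_pos: [0.5161, -0.0906, 0.1606]
orientation: [-0.704, 0.704, -0.067, 0.068]
ft_force: [-1.0, -3.0, 2.6]
finger_gap: 0.005
```

play_rows:
  delta_pos:
    - [0, 0.01, 0]
    - [0, 0.02, 0]
    - [0, 0.03, 0]
    - [0, 0.04, 0]
    - [0, 0.05, 0]
  spin: [0, 0, 0, 0, 0]

```text
time_s: 14.0
tcp_pos: [0.5159, -0.0903, 0.1504]
orientation: [-0.704, 0.704, -0.067, 0.067]
ft_force: [-0.0, -2.2, 3.1]
finger_gap: 0.008
```

play_rows:
  delta_pos:
    - [0, 0.01, 0]
    - [0, 0.02, 0]
    - [0, 0.03, 0]
    - [0, 0.04, 0]
    - [0, 0.05, 0]
  spin: [0, 0, 0, 0, 0]

```text
time_s: 14.42
tcp_pos: [0.5159, -0.0904, 0.1404]
orientation: [-0.704, 0.704, -0.067, 0.067]
ft_force: [0.1, -2.5, 2.6]
finger_gap: 0.006
```

play_rows:
  delta_pos:
    - [0, 0.01, 0]
    - [0, 0.02, 0]
    - [0, 0.03, 0]
    - [0, 0.04, 0]
    - [0, 0.05, 0]
  spin: [0, 0, 0, 0, 0]

```text
time_s: 14.83
tcp_pos: [0.5158, -0.0903, 0.1304]
orientation: [-0.704, 0.704, -0.068, 0.067]
ft_force: [-0.7, -3.1, 3.3]
finger_gap: 0.008
```

play_rows:
  delta_pos:
    - [0, 0.01, 0]
    - [0, 0.02, 0]
    - [0, 0.03, 0]
    - [0, 0.04, 0]
    - [0, 0.05, 0]
  spin: [0, 0, 0, 0, 0]

```text
time_s: 15.25
tcp_pos: [0.5159, -0.0903, 0.1204]
orientation: [0.704, -0.704, 0.067, -0.067]
ft_force: [-0.7, -3.9, 1.5]
finger_gap: 0.001
```

play_rows:
  delta_pos:
    - [0, 0.005, 0]
    - [0, 0.01, 0]
    - [0, 0.015, 0]
    - [0, 0.02, 0]
    - [0, 0.025, 0]
  spin: [0, 0, 0, 0, 0]

```text
time_s: 15.67
tcp_pos: [0.5159, -0.0901, 0.1155]
orientation: [0.704, -0.704, 0.067, -0.067]
ft_force: [-0.1, -3.4, 3.7]
finger_gap: 0.008
```

play_rows:
  delta_pos:
    - [0, 0.005, 0]
    - [0, 0.01, 0]
    - [0, 0.015, 0]
    - [0, 0.02, 0]
    - [0, 0.025, 0]
  spin: [0, 0, 0, 0, 0]

```text
time_s: 16.08
tcp_pos: [0.516, -0.0899, 0.1105]
orientation: [0.704, -0.704, 0.067, -0.067]
ft_force: [-0.4, -0.2, 3.7]
finger_gap: 0.007
```

play_rows:
  delta_pos:
    - [0, 0.005, 0]
    - [0, 0.01, 0]
    - [0, 0.015, 0]
    - [0, 0.02, 0]
    - [0, 0.025, 0]
  spin: [0, 0, 0, 0, 0]

```text
time_s: 16.5
tcp_pos: [0.5161, -0.0896, 0.106]
orientation: [0.704, -0.703, 0.067, -0.067]
ft_force: [-2.3, 1.8, 11.4]
finger_gap: 0.007
```

Run:
```python
from h import *
c=cap('scene'); save('s2',cv2.resize(c['color'][110:270,240:440],None,fx=3.5,fy=3.5))
plan([])
```

```text
now [516.1 -89.6 105.9 -10.9] tilt [ 0.     0.001 -1.   ] F [-1.38  1.5   8.19] gap 0.005 t 16.55
```

View pics/s2.png

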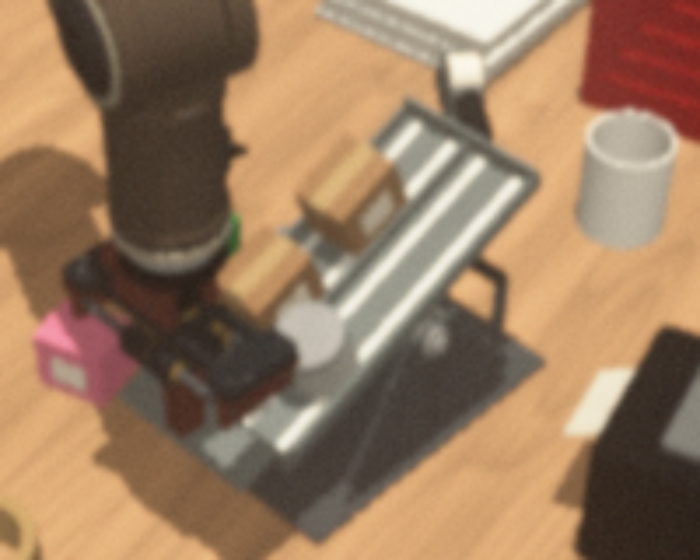

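The tray is tipped about 0.38 rad, the fingers are on the ledge and the goods are starting to move. Force has risen to 8–11 N, which could be the catch or the bumper. I'll hold once, then go on in small steps.

play_rows:
  delta_pos:
    - [0, 0, 0]
    - [0, 0, 0]
    - [0, 0, 0]
    - [0, 0, 0]
    - [0, 0, 0]
  spin: [0, 0, 0, 0, 0]

```text
time_s: 16.97
tcp_pos: [0.5162, -0.0897, 0.1059]
orientation: [0.704, -0.704, 0.067, -0.067]
ft_force: [-0.7, 1.1, 6.5]
finger_gap: 0.007
```

```bash
cat >> h.py <<'E'
def tilt():
    c=cap('scene'); W,X,Y,hsv=goods(c); Z=W[...,2]*1000
    k=(X>60)&(X<165)&(Y<-10)&(Y>-58)&(Z>139)   # bare floor of tin lane, back part
    x,z=X[k],Z[k]
    for _ in range(4):
        p=np.polyfit(x,z,1); e=abs(z-np.polyval(p,x)); x,z=x[e<5],z[e<5]
    th=np.arctan(p[0]); print('tilt',round(th,3),len(x))
    hx=X*np.cos(th)+(Z-125)*np.sin(th); hz=-X*np.sin(th)+(Z-125)*np.cos(th)
    for n,a in(('carton lane',Y>6),('tin lane',Y<-5)):
        k=(abs(Y)<66)&a&(hx>-150)&(hx<140)&(hz>14+30)&(hz<14+62)
        h,b=np.histogram(hx[k],bins=np.arange(-150,141,10)); print(n,dict(zip(b[:-1].tolist(),h.tolist())))
    return c
E
python3 - <<'E'
from h import *
tilt(); plan([])
E
```

```text
tilt 0.403 353
carton lane {-150: 1, -140: 0, -130: 0, -120: 2, -110: 2, -100: 0, -90: 32, -80: 65, -70: 68, -60: 81, -50: 74, -40: 80, -30: 73, -20: 32, -10: 0, 0: 0, 10: 0, 20: 0, 30: 0, 40: 0, 50: 0, 60: 0, 70: 0, 80: 0, 90: 0, 100: 0, 110: 0, 120: 0, 130: 0}
tin lane {-150: 38, -140: 34, -130: 35, -120: 31, -110: 24, -100: 11, -90: 0, -80: 0, -70: 0, -60: 0, -50: 0, -40: 0, -30: 0, -20: 0, -10: 0, 0: 0, 10: 0, 20: 0, 30: 0, 40: 0, 50: 0, 60: 0, 70: 0, 80: 0, 90: 0, 100: 0, 110: 0, 120: 0, 130: 0}
now [516.2 -89.7 105.9 -10.9] tilt [ 0.     0.001 -1.   ] F [-0.76  1.25  5.29] gap 0.004 t 17.02
```

The goods have slid: tin at the lip, spare against the front carton (x -82 to -18). Tilt is 0.40. Continuing in small steps.

play_rows:
  delta_pos:
    - [0, 0.002, 0]
    - [0, 0.004, 0]
    - [0, 0.006, 0]
    - [0, 0.008, 0]
    - [0, 0.008, 0]
  spin: [0, 0, 0, 0, 0]

```text
time_s: 17.43
tcp_pos: [0.5163, -0.0895, 0.1046]
orientation: [0.704, -0.703, 0.067, -0.067]
ft_force: [-2.7, 1.6, 10.4]
finger_gap: 0.002
```

play_rows:
  delta_pos:
    - [0, 0.002, 0]
    - [0, 0.004, 0]
    - [0, 0.006, 0]
    - [0, 0.008, 0]
    - [0, 0.008, 0]
  spin: [0, 0, 0, 0, 0]

```text
time_s: 17.85
tcp_pos: [0.5163, -0.0893, 0.1029]
orientation: [0.704, -0.703, 0.067, -0.067]
ft_force: [-1.4, 1.9, 8.2]
finger_gap: 0.007
```

play_rows:
  delta_pos:
    - [0, 0.002, 0]
    - [0, 0.004, 0]
    - [0, 0.006, 0]
    - [0, 0.006, 0]
    - [0, 0.006, 0]
  spin: [0, 0, 0, 0, 0]

```text
time_s: 18.27
tcp_pos: [0.5161, -0.0898, 0.1013]
orientation: [0.704, -0.704, 0.067, -0.067]
ft_force: [0.5, -0.5, 2.7]
finger_gap: 0.007
```

Run:
```python
from h import *
tilt(); plan([])
```

```text
tilt 0.424 353
carton lane {-150: 0, -140: 0, -130: 0, -120: 3, -110: 1, -100: 0, -90: 36, -80: 73, -70: 74, -60: 80, -50: 74, -40: 78, -30: 76, -20: 29, -10: 0, 0: 0, 10: 0, 20: 0, 30: 0, 40: 0, 50: 0, 60: 0, 70: 0, 80: 0, 90: 0, 100: 0, 110: 0, 120: 0, 130: 0}
tin lane {-150: 31, -140: 31, -130: 34, -120: 30, -110: 23, -100: 12, -90: 0, -80: 0, -70: 0, -60: 0, -50: 0, -40: 0, -30: 0, -20: 0, -10: 0, 0: 0, 10: 0, 20: 0, 30: 0, 40: 0, 50: 0, 60: 0, 70: 0, 80: 0, 90: 0, 100: 0, 110: 0, 120: 0, 130: 0}
now [516.  -90.  101.2 -10.9] tilt [ 0.  0. -1.] F [ 0.92 -0.58  2.1 ] gap 0.006 t 18.32
```

The force dropped from 8 N to 2.5 N, so the catch rollers gave way at a tilt of about 0.42. The bumper should be roughly 15 mm further down.

play_rows:
  delta_pos:
    - [0, 0.005, 0]
    - [0, 0.01, 0]
    - [0, 0.015, 0]
    - [0, 0.02, 0]
    - [0, 0.02, 0]
  spin: [0, 0, 0, 0, 0]

```text
time_s: 18.73
tcp_pos: [0.5155, -0.0903, 0.0968]
orientation: [-0.704, 0.704, -0.068, 0.067]
ft_force: [-0.1, 0.0, -0.9]
finger_gap: 0.006
```

play_rows:
  delta_pos:
    - [0, 0.003, 0]
    - [0, 0.006, 0]
    - [0, 0.009, 0]
    - [0, 0.012, 0]
    - [0, 0.015, 0]
  spin: [0, 0, 0, 0, 0]

```text
time_s: 19.15
tcp_pos: [0.5157, -0.09, 0.0945]
orientation: [0.704, -0.704, 0.068, -0.067]
ft_force: [-3.4, 1.1, 8.0]
finger_gap: 0.007
```

play_rows:
  delta_pos:
    - [0, 0.003, 0]
    - [0, 0.006, 0]
    - [0, 0.009, 0]
    - [0, 0.01, 0]
    - [0, 0.01, 0]
  spin: [0, 0, 0, 0, 0]

```text
time_s: 19.57
tcp_pos: [0.5158, -0.09, 0.0928]
orientation: [0.704, -0.704, 0.067, -0.067]
ft_force: [-2.8, 1.4, 10.0]
finger_gap: 0.006
```

The force went to zero, so the catch has pulled the tray in. It is now climbing on the bumper, at 10 N. One tiny step more.

play_rows:
  delta_pos:
    - [0, 0.002, 0]
    - [0, 0.004, 0]
    - [0, 0.005, 0]
    - [0, 0.005, 0]
    - [0, 0.005, 0]
  spin: [0, 0, 0, 0, 0]

```text
time_s: 19.98
tcp_pos: [0.5159, -0.0899, 0.0921]
orientation: [0.704, -0.703, 0.067, -0.067]
ft_force: [-4.0, 1.9, 14.5]
finger_gap: 0.005
```

Run:
```python
from h import *
tilt(); plan([])
```

```text
tilt 0.473 341
carton lane {-150: 0, -140: 0, -130: 0, -120: 3, -110: 1, -100: 0, -90: 49, -80: 69, -70: 71, -60: 75, -50: 79, -40: 73, -30: 69, -20: 32, -10: 0, 0: 0, 10: 0, 20: 0, 30: 0, 40: 0, 50: 0, 60: 0, 70: 0, 80: 0, 90: 0, 100: 0, 110: 0, 120: 0, 130: 0}
tin lane {-150: 27, -140: 28, -130: 32, -120: 25, -110: 19, -100: 12, -90: 0, -80: 0, -70: 0, -60: 0, -50: 0, -40: 0, -30: 0, -20: 0, -10: 0, 0: 0, 10: 0, 20: 0, 30: 0, 40: 0, 50: 0, 60: 0, 70: 0, 80: 0, 90: 0, 100: 0, 110: 0, 120: 0, 130: 0}
now [515.9 -89.9  92.1 -10.9] tilt [ 0.     0.001 -1.   ] F [-3.77  2.34 14.8 ] gap 0.006 t 20.03
```

14.7 N is above 12 and below 20. Lifting slowly to see whether the tray stays.

play_rows:
  delta_pos:
    - [0, -0.005, 0]
    - [0, -0.01, 0]
    - [0, -0.02, 0]
    - [0, -0.035, 0]
    - [0, -0.05, 0]
  spin: [0, 0, 0, 0, 0]

```text
time_s: 20.45
tcp_pos: [0.5157, -0.0903, 0.1012]
orientation: [-0.704, 0.704, -0.068, 0.067]
ft_force: [0.1, 0.6, -0.5]
finger_gap: 0.004
```

play_rows:
  delta_pos:
    - [0, -0.02, 0]
    - [0, -0.04, 0]
    - [0, -0.06, 0]
    - [0, -0.08, 0]
    - [0, -0.1, 0]
  spin: [0, 0, 0, 0, 0]

```text
time_s: 20.87
tcp_pos: [0.5159, -0.0903, 0.1217]
orientation: [0.704, -0.704, 0.067, -0.067]
ft_force: [0.5, 0.3, 0.3]
finger_gap: 0.006
```

Run:
```python
from h import *
tilt(); plan([])
```

```text
tilt 0.454 328
carton lane {-150: 11, -140: 4, -130: 0, -120: 0, -110: 2, -100: 2, -90: 0, -80: 9, -70: 64, -60: 72, -50: 83, -40: 73, -30: 78, -20: 30, -10: 0, 0: 0, 10: 0, 20: 0, 30: 0, 40: 0, 50: 0, 60: 0, 70: 0, 80: 0, 90: 0, 100: 0, 110: 0, 120: 0, 130: 0}
tin lane {-150: 58, -140: 54, -130: 57, -120: 54, -110: 45, -100: 25, -90: 1, -80: 0, -70: 0, -60: 0, -50: 0, -40: 0, -30: 0, -20: 0, -10: 0, 0: 0, 10: 0, 20: 0, 30: 0, 40: 0, 50: 0, 60: 0, 70: 0, 80: 0, 90: 0, 100: 0, 110: 0, 120: 0, 130: 0}
now [516.3 -90.4 122.3 -10.9] tilt [ 0.001  0.    -1.   ] F [-0.44 -0.13 -0.52] gap 0.004 t 20.92
```

It stays at about 0.45. I'll back away and verify.

play_rows:
  delta_pos:
    - [0, -0.15, 0]
    - [0, -0.3, 0]
    - [0, -0.5, 0]
    - [0, -0.7, 0]
    - [0, -0.85, 0]
  spin: [0, 0, 0, 0, 0]

```text
time_s: 21.33
tcp_pos: [0.5161, -0.0908, 0.2944]
orientation: [0.704, -0.704, 0.067, -0.068]
ft_force: [0.2, -0.7, 0.1]
finger_gap: 0.004
```

play_rows:
  delta_pos:
    - [-0.1, 0, -0.15]
    - [-0.2, 0, -0.3]
    - [-0.3, 0, -0.5]
    - [-0.4, 0, -0.7]
    - [-0.4, 0, -0.85]
  spin: [0, 0, 0, 0, 0]

```text
time_s: 21.75
tcp_pos: [0.4017, -0.2434, 0.2916]
orientation: [0.705, -0.703, 0.068, -0.068]
ft_force: [0.8, -0.8, -0.2]
finger_gap: 0.008
```

play_rows:
  delta_pos:
    - [0, 0, 0]
    - [0, 0, 0]
    - [0, 0, 0]
    - [0, 0, 0]
    - [0, 0, 0]
  spin: [0, 0, 0, 0, 0]

```text
time_s: 22.17
tcp_pos: [0.4057, -0.2409, 0.2911]
orientation: [0.704, -0.704, 0.067, -0.066]
ft_force: [-0.8, 0.3, 0.6]
finger_gap: 0.002
```

play_rows:
  delta_pos:
    - [0, 0, 0]
    - [0, 0, 0]
    - [0, 0, 0]
    - [0, 0, 0]
    - [0, 0, 0]
  spin: [0, 0, 0, 0, 0]

```text
time_s: 22.58
tcp_pos: [0.4051, -0.2419, 0.2912]
orientation: [-0.704, 0.704, -0.067, 0.067]
ft_force: [-0.2, 0.2, -0.4]
finger_gap: 0.006
```

Run:
```python
from h import *
c=tilt(); save('s3',cv2.resize(c['color'][110:310,200:440],None,fx=3,fy=3)); plan([])
W0=cloud(dict(np.load('top.npz')));
```

```text
tilt 0.458 353
carton lane {-150: 86, -140: 74, -130: 79, -120: 77, -110: 77, -100: 78, -90: 71, -80: 75, -70: 77, -60: 80, -50: 80, -40: 79, -30: 78, -20: 31, -10: 0, 0: 0, 10: 0, 20: 0, 30: 0, 40: 0, 50: 0, 60: 0, 70: 0, 80: 0, 90: 0, 100: 0, 110: 0, 120: 0, 130: 0}
tin lane {-150: 63, -140: 70, -130: 81, -120: 88, -110: 77, -100: 54, -90: 2, -80: 0, -70: 0, -60: 0, -50: 0, -40: 0, -30: 0, -20: 0, -10: 0, 0: 0, 10: 0, 20: 0, 30: 0, 40: 0, 50: 0, 60: 0, 70: 0, 80: 0, 90: 0, 100: 0, 110: 0, 120: 0, 130: 0}
now [ 405.1 -241.9  291.2  -10.9] tilt [-0.  0. -1.] F [-0.2   0.11  0.28] gap 0.004 t 22.63
```

View pics/s3.png

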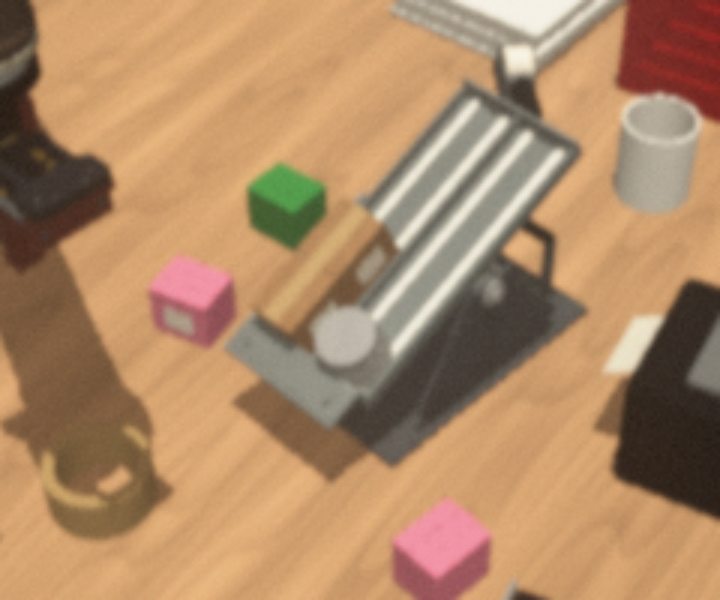

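The tray stays tipped by itself at 0.458 rad. Both cartons are nose to tail against the lip, the tin is against the lip, and nothing else has moved. Handing in.

```bash
python3 -c "
from h import *
print(job.close_job())"
```

```text
the job is handed in; nothing more can be done
None
```

The spare carton is in the carton lane behind the first one, and the tray is tipped, held by the catch, with everything down against the front lip. I handed the job in at about 22.6 s.

- **Placing:** I gripped the spare across its 52 mm width and released it on the lane floor. A top-view check before pressing showed it upright, 84 mm behind the tray's middle and aligned to 0.7°.
- **Pressing:** The catch resisted at a tilt of about 0.40–0.42, at 8–10 N, then gave way and the force fell to zero. I pressed onto the bumper up to a reading of about 15 N, under the 20 N limit, and lifted off. Forces were only read at the end of each move, so brief peaks between readings are not known.
- **Last check:** With the arm well clear, the tray stayed at 0.458 rad; readings 1.7 s apart, 0.454 and 0.458, agree within noise. The two cartons stand nose to tail from the lip and the tin is against the lip.
- **Other things:** Those visible in the last picture (pink and green boxes, tape roll, mug) look unmoved. I did not re-measure them, and the marker and second tin were outside that picture.
- **Disagreement:** The final tilt is only about 0.04–0.06 beyond where I felt the catch, not the stated 0.1. The catch probably began resisting a little earlier, masked by the goods sliding.

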